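Refit the intake filter of the veneer-press vacuum pump

TASK

Pick up the loose intake filter by its orange knurled collar, squeezing gently because it is thin plastic, and set it straight down over the intake spigot on top of the blue vacuum pump. With a light push turn it until its keyways drop over the spigot's pins, press it fully home against the springy seal, and keep holding it there so that I can put the retaining clip on: finish while still gripping it and pushing it home. Do not force it, and leave the oil bottle, the screwdriver and the plane where they are.

Things in the scene. Friction and masses are not known exactly. Their poses are not given: they have to be found in the camera images.
- filter: The intake filter, standing loose on its open mouth; 120 g (within a quarter), 72 mm tall, thin plastic. Grey skirt 50 mm wide (0-28 mm up), orange collar (28-50 mm), tan paper element and grey cap at most 45 mm wide (50-72 mm). Origin: centre of the mouth, on the underside; z up. Bore 32 mm wide, 28 mm deep, with three hidden keyways 8 mm wide, on the body's +x and 120 degrees either side.
- collar (a point): Centre of the filter's orange knurled collar, on its axis, 39 mm above the filter's mouth. The collar is round, 53 to 54 mm in diameter and 22 mm high: grip it here, on any two opposite sides. It cracks if squeezed with more than 40 N on each finger; 15 to 25 N holds it well.
- pump: The vacuum pump, fixed on the bench: blue chamber about 100 mm square, 116 mm high, with a round aluminium intake flange 66 mm wide on top; a ribbed motor 110 mm thick lies along its +x out to 0.25 m from the origin; a black carrying handle over the motor reaches 158 mm above the bench, 94 to 192 mm along +x. Origin: on the bench, straight below the intake axis; z up.
- seat (a point): Centre of the flange's top face, on the intake axis, 140 mm above the bench; z up. When the filter is fully home its mouth is level with this point, resting on the flange. A filter that is not lined up with the pins stops with its mouth 15 mm above this point and must not be forced (60 N breaks it); lined up within about 0.08 rad it can go down.
- spigot (a point): Centre of the tip of the steel intake spigot, 26 mm above the flange; 29 mm in diameter, tip chamfered. Three brass pins 5 mm thick, 120 degrees apart, stick out sideways 6 mm each (to 20.5 mm from the axis), tops 15 mm above the flange. Their direction differs every time and is not told by this point's axes: find it by looking or by turning.
- seal (a joint): How far the black springy sealing ring (47 mm wide, round the foot of the spigot) is pressed down, m: 0 free, its top 6 mm above the flange; 0.006 when the filter is fully home. 4 N starts it moving, 10 N holds it flush: more than the filter's weight, so a filter let go rises 6 mm.
- oil: Bystander: amber bottle of pump oil with a red cap, 58 mm in diameter, 155 mm tall, loose. Origin: centre of its underside.
- driver: Bystander: screwdriver with a red handle, 200 mm long, lying along its own x, loose. Origin: its middle, on the underside.
- plane: Bystander: smoothing plane with orange handles, 235 mm long along its own y, 55 mm wide, about 105 mm tall, loose. Origin: centre of its sole.
Things that resemble listed ones, but are neither listed nor needed, are in the scene too. Of the things that look like the filter, the smallest one is meant.

How it is judged:
By the outcome, as a careful person would: the job done as asked, in the order asked, and still so for the second after the job is handed in, while the arm keeps its last pose, push and grip.
It also fails if it takes over 61 s, if anything falls off the work surface, if the arm or the gripper's body presses on something with over 40 N, if the wrist force passes 120 N, or if a joint passes its speed limit or range.

ROBOT

A 6-joint arm with a two-finger parallel gripper is mounted at the origin on the work surface. World frame = base frame: x ahead of the robot, y to its left, z up, the work surface at z = 0. Lengths are in m, angles in rad, forces in N, time in s.
With the tool pointing down it reaches from about 0.325 to 0.9 m from the base axis. Payload 3.5 kg.
Tool frame: the origin (TCP) lies at the very end of the fingers, on their centre line; the grasp point (between the pads) lies 19 mm behind it (robot.grip_point_offset is the distance from the TCP to the grasp point, in m); z points along the fingers, y is the line along which they close (so a half turn about z gives the same grasp; the last joint's range is limited). The gripper opens to 85 mm and grips with 20 to 120 N. Pads are 22 mm wide; open, the fingers measure 114 mm over their backs; the gripper's body (76 mm by 85 mm) begins 54 mm behind the grasp point. The pads swing forward as they close: fully open they stand 13 mm farther back than shut.
Start: joints at [1.094, 0.276, -0.026, 1.268, 0, 1.467], TCP at [0.228, 0.582, 0.205] pointing down, gripper open.
Joint ranges: [-3.12, 3.12], [-0.85, 1.88], [-1.08, 1.24], [-1.95, 2.15], [-1.57, 1.53], [-3.14, 3.14]. Speed limits (rad/s): [2.57, 2.57, 3.14, 3.14, 3.14, 3.14].

INTERFACE

Orientations are given as a rotation vector (axis times angle).
In Python, from plant import robot gives the robot as it stands.
- The arm moves only by the tool move_arm, never from a script. Its argument "deltas" is a list of rows, each a list of 4 numbers: the shift along the tool's x, y, z in units of 30 mm (1.0 is 30 mm), then the turn about the tool's z in units of 5 degrees (1.0 is 5 degrees). In form: [[tx, ty, tz, roll], ...]. A call has 1 to 5 rows; each row is the pose to reach, as a shift and turn from the pose commanded when the call began, along the tool's axes at that moment; what a row does not reach only later rows make up. A row lasts 1/12 s, in which the tool goes at most 41.7 mm and 7.16 degrees, less where a joint would pass 70% of its speed; a pose out of reach is approached as far as the arm can. A call with a gripper value outside its range is refused whole. "jaw" is the opening, from -1 (shut) to 1 (fully open), set as the call begins (left out, the last holds). The fingers move at their own pace and stop on an object; the grip force is fixed at half the most. Time passes only in rows, so rows that repeat a pose let the fingers close. It gives the time, the measured TCP pose, the force, the opening and the grip force at its end, in the units of the state.
- robot.get_state(): the state, without advancing time (a new reading comes with each control period).
- robot.get_image(name): name is "scene" or "top" or "wrist"; returns a dict with "pixels" (400x640x3 uint8, red, green, blue), "fx", "fy", "cx", "cy" (pixels), "R" (3x3) and "t" (3): a world point X has camera coordinates R X + t. Camera axes: x right, y down, z forward; pixel columns grow to the right and rows downward; lengths in m; the calibration is good to about 2 mm. The wrist camera is an equidistant fisheye: a pixel r from the principal point sees the ray r / f radians off the axis. A picture is of the moment at which its call begins. There is no depth.
- robot.hand_in(): hands the job in; it is judged then, once.
The state is a dict: "clock": time; "joints": joint angles; "joint_velocities": joint speeds; "joint_efforts": joint torques, N m; "tcp_pos": TCP position; "orientation": TCP orientation; "force": force on the tool from outside, world axes, zero at the start; "wrist_torque": the same for the moment, N m; "grip_width": finger opening in m; "grip_force": force on a finger pad.
Only numpy, scipy, OpenCV 4.12 (cv2) and the standard library are available. Lean on these libraries where they do the work, as an engineer would, in place of code of your own. Each camera call takes 0.05 s, during which the arm holds its last target. There are 200 camera calls.

## Working session

There is one attempt and no reset: what is moved stays moved. The work goes in short steps, Python scripts to look and compute and a tool call to move; the robot and the scene stay as the last step left them, time stands still between calls to the robot, and variables do not carry over. Pictures are saved under pics/ and viewed, at most 10 in all, crops included, and the job is handed in when it is done.

Besides the shell and the picture viewer there is one more tool, called after "Request:" by a JSON object that holds its "api" and its "payload". move_arm: Moves the arm, as the interface text tells. Its arguments: {"type":"object","properties":{"deltas":{"type":"array","items":{"type":"array","items":{"type":"number"}}},"jaw":{"type":"number"}},"required":["deltas"]}

```bash
mkdir -p pics
cat > h.py <<'E'
import numpy as np, cv2, json
from plant import robot
def snap(n,f):
    im=robot.get_image(n); cv2.imwrite(f'pics/{f}.png',cv2.cvtColor(np.array(im['pixels'],dtype=np.uint8),cv2.COLOR_RGB2BGR))
    np.savez(f'pics/{f}.npz',**{k:np.array(im[k]) for k in('fx','fy','cx','cy','R','t')}); return im
def ray(c,u,v,fish=False):
    x=(u-c['cx'])/c['fx'];y=(v-c['cy'])/c['fy']
    if fish:
        r=np.hypot(x,y);d=np.array([x/r*np.sin(r),y/r*np.sin(r),np.cos(r)])
    else: d=np.array([x,y,1.])
    R=np.array(c['R']);return -R.T@np.array(c['t']),R.T@d
def atz(c,u,v,z,fish=False):
    o,d=ray(c,u,v,fish);return o+d*(z-o[2])/d[2]
def proj(c,X):
    p=np.array(c['R'])@np.array(X)+np.array(c['t']);return c['fx']*p[0]/p[2]+c['cx'],c['fy']*p[1]/p[2]+c['cy']
def tri(c1,p1,c2,p2):
    o1,d1=ray(c1,*p1);o2,d2=ray(c2,*p2);s=np.linalg.lstsq(np.c_[d1,-d2],o2-o1,rcond=None)[0]
    return o1+s[0]*d1,o2+s[1]*d2
E
python3 - <<'E'
from h import *
for n in('scene','top'):
    im=snap(n,n+'0'); print(n,im['fx'],im['cx'],im['cy'],-np.array(im['R']).T@np.array(im['t']),np.array(im['R'])[2])
print(robot.get_state())
E
```

```text
scene 502.7871662307916 313.10126979887445 205.20580870319412 [ 1.41120961 -0.64659208  0.88173428] [-0.65841943  0.49075175 -0.57065452]
top 362.56886453300274 322.0322570251575 199.7638411650072 [0.45820808 0.01706451 1.1421615 ] [ 8.63830841e-02 -6.09191854e-04 -9.96261809e-01]
{'clock': 0.1, 'joints': array([ 1.09359710e+00,  2.77075431e-01, -2.77878920e-02,  1.26799239e+00,
        1.62752869e-05,  1.46735257e+00]), 'joint_velocities': array([-4.74844056e-04, -2.36313994e-03,  3.66862026e-03,  4.10882257e-05,
        3.32690387e-04, -1.86104781e-03]), 'joint_efforts': array([ 4.85306955e-04, -4.46707571e+01,  2.96129626e+01,  8.40777793e-03,
       -9.12990276e-05,  2.01572625e-06]), 'tcp_pos': array([0.2278664 , 0.58114401, 0.20343929]), 'orientation': array([-0.58356979, -3.08629867,  0.00309158]), 'force': array([-0.62516636, -0.26065823, -0.20320216]), 'wrist_torque': array([-0.00815352, -0.0102096 ,  0.03002989]), 'grip_force': 0.0, 'grip_width': 0.08564055915405958}
```

View pics/scene0.png

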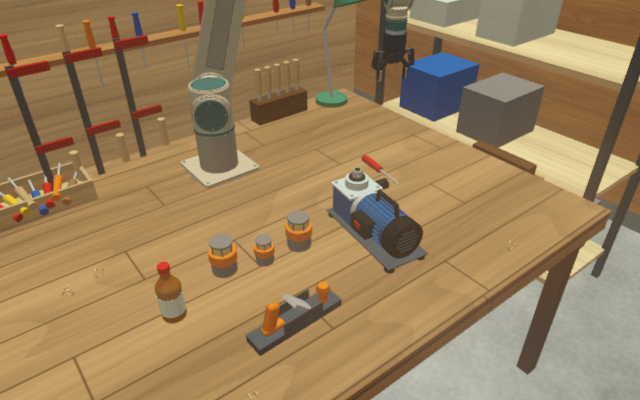

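View pics/top0.png

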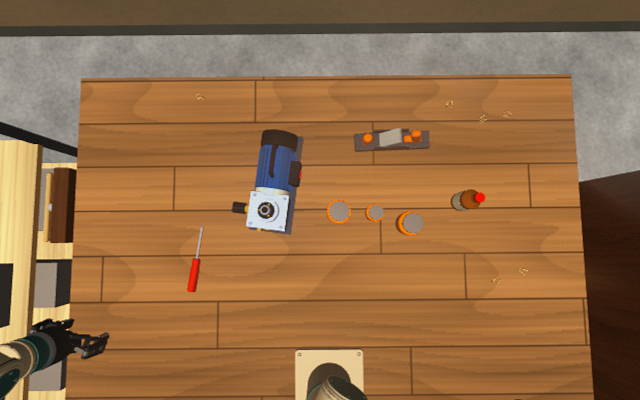

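The smallest filter is the middle one (top view 375,212; scene 264,249), between two bigger look-alikes. The spigot is at (267,210) in the top view and (357,177) in the scene view. Next I'll measure both from zoomed crops.

Run:
```python
from h import *
a=cv2.imread('pics/scene0.png');b=cv2.imread('pics/top0.png')
z=lambda i,u,v,w,h,k:cv2.resize(i[v:v+h,u:u+w],None,fx=k,fy=k,interpolation=cv2.INTER_CUBIC)
A=np.hstack([z(a,240,220,50,50,8),z(a,332,150,50,50,8)]);B=np.hstack([z(b,350,187,50,50,8),z(b,242,185,50,50,8)])
cv2.imwrite('pics/zoom.png',cv2.resize(np.vstack([A[:300],B[:300]]),(800,600)))
S=np.load('pics/scene0.npz');T=np.load('pics/top0.npz')
for n,u,v,z_ in(('filt',375,212,.072),('R',410,223,.1),('L',339,212,.09),('spig',267,210,.166),('oil',480,198,.155),('motorend',278,140,.11),('knob',238,208,.08)): 
    p=atz(T,u,v,z_);print(n,p,proj(S,p))
hsv=cv2.cvtColor(b,cv2.COLOR_BGR2HSV);m=cv2.inRange(hsv,(5,190,150),(16,255,255))
n,l,s,c=cv2.connectedComponentsWithStats(m)
for i in range(1,n):
    if s[i,4]>20:print(s[i],c[i],atz(T,s[i,0],c[i][1],.039)[:2],atz(T,s[i,0]+s[i,2],c[i][1],.039)[:2])
```

```text
filt [ 0.51323409 -0.13970297  0.072     ] (np.float64(263.27712701716575), np.float64(237.29402747820393))
R [ 0.47926095 -0.23531342  0.1       ] (np.float64(223.00225065313708), np.float64(236.5216821786126))
L [ 0.51330061 -0.0325184   0.09      ] (np.float64(296.71837526423906), np.float64(216.632854972115))
spig [0.51655879 0.16508693 0.166     ] (np.float64(354.4176715576649), np.float64(169.16065986082077))
oil [ 0.54454124 -0.4154185   0.155     ] (np.float64(161.74174684906336), np.float64(262.96300499324855))
motorend [0.72281319 0.14242859 0.11      ] (np.float64(400.21772763954976), np.float64(223.44966811395355))
knob [0.52838512 0.26326006 0.08      ] (np.float64(381.17270890788114), np.float64(185.31400189314382))
[404 130  17  12 117] [412.23931624 135.62393162] [ 0.75111152 -0.23971139] [ 0.75060888 -0.29243087]
[363 133  10  12  80] [367.0125 138.075 ] [ 0.74457999 -0.11241103] [ 0.74428453 -0.14340568]
[463 197  12  11  81] [467.87654321 202.33333333] [ 0.54190395 -0.41373789] [ 0.54155627 -0.45035598]
[326 199  26  25 140] [337.72142857 212.44285714] [0.5149972  0.00467675] [ 0.51424607 -0.0744832 ]
[366 203  19  19  88] [372.         213.07954545] [ 0.51190227 -0.11706809] [ 0.5113535  -0.17490451]
[398 211  21  25 156] [404.68589744 223.76282051] [ 0.47852714 -0.21358101] [ 0.47792256 -0.27734067]
```

View pics/zoom.png

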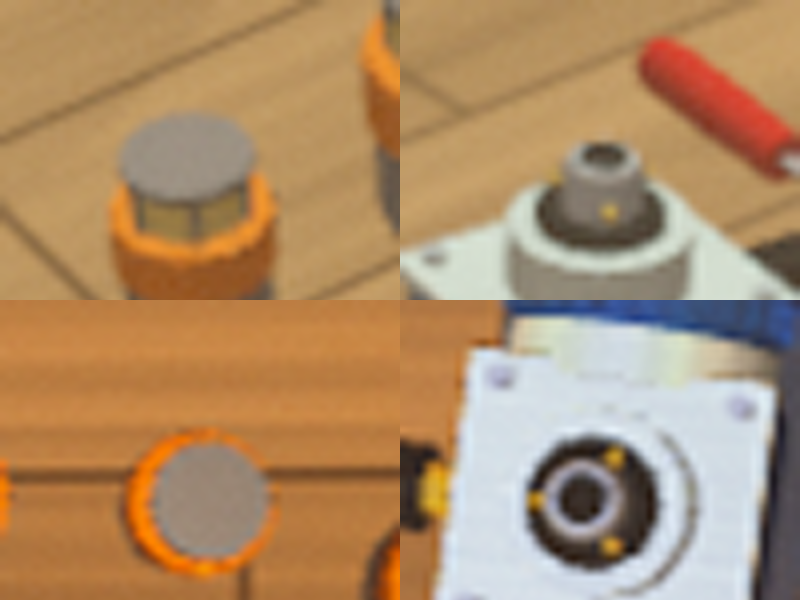

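Top zoom shows the brass pins at zoom (536,500), (615,456), (613,546) round the spigot tip at (581,499). The filter cap is centred at (210,500) in the top crop and (188,156) in the scene crop.

```bash
cat >> h.py <<'E'
from scipy.spatial.transform import Rotation as Ro
def plan(X,yaw):  # target tcp & tool-y yaw (deg, mod 180) -> deltas from measured state
    s=robot.get_state();R=Ro.from_rotvec(s['orientation']).as_matrix()
    y=np.degrees(np.arctan2(R[1,1],R[0,1]));t=-((yaw-y+90)%180-90)
    print('tcp',s['tcp_pos'].round(4),'yaw',y.round(2),'q',s['joints'].round(3),'zaxis',R[:,2].round(4))
    print('delta',(R.T@(np.array(X)-s['tcp_pos'])/.03).round(3),'roll',(t/5).round(3),'F',s['force'].round(2),'grip',s['grip_force'],s['grip_width'],s['clock'])
E
python3 - <<'E'
from h import *
S=np.load('pics/scene0.npz');T=np.load('pics/top0.npz')
tz=lambda X,Y,u,v:(u+X/8-.44,v+Y/8-.44)
cap=[tz(188,156,240,220),tz(210,200,350,187)]; sp=[tz(203,156+0,0,0)]
spS=tz(603-400,157,332,150); spT=tz(181,199,242,185)
print('cap',tri(S,cap[0],T,cap[1]),'topz',atz(T,*cap[1],.072),'scz',atz(S,*cap[0],.072))
print('spig',tri(S,spS,T,spT),'topz',atz(T,*spT,.166),'scz',atz(S,*spS,.166))
P=[atz(T,*tz(a,b,242,185),.1525)for a,b in((136,200),(215,156),(213,246))]
for p in P:print(p)
c=np.mean(P,0);print('c',c,[np.degrees(np.arctan2(*(p-c)[1::-1])) for p in P],[np.linalg.norm(p-c)for p in P])
# flange black ring / outer centre
print('seal c',atz(T,*tz(194,200,242,185),.146))
plan([.513,-.142,.25],0);
E
```

```text
cap (array([ 0.51518603, -0.14189829,  0.06846841]), array([ 0.5146935 , -0.14263732,  0.06855243])) topz [ 0.51451212 -0.14212449  0.072     ] scz [ 0.51907699 -0.14408991  0.072     ]
spig (array([0.51825233, 0.17298011, 0.16380374]), array([0.51829057, 0.17303093, 0.16381419])) topz [0.51815634 0.17268248 0.166     ] scz [0.52098403 0.17047291 0.166     ]
[0.51878912 0.19020903 0.1525    ]
[0.5336093  0.16326552 0.1525    ]
[0.50282003 0.16384656 0.1525    ]
c [0.51840615 0.17244037 0.1525    ] [np.float64(88.76528332436334), np.float64(-31.11029848233213), np.float64(-151.12873200355116)] [np.float64(0.017772786488857228), np.float64(0.01775707452456981), np.float64(0.01779833360266943)]
seal c [0.51899769 0.17139828 0.146     ]
tcp [0.2279 0.5811 0.2034] yaw 68.59 q [ 1.094  0.277 -0.028  1.268  0.     1.467] zaxis [-0.001  -0.0018 -1.    ]
delta [-17.649 -18.974  -1.517] roll 13.717 F [-0.63 -0.26 -0.2 ] grip 0.0 0.08564055915405958 0.1
```

Request:
{"api": "move_arm", "payload": {"deltas": [[-0.5,-0.6,-0.8,0],[-1.3,-1.4,-1.5,0],[-2.2,-2.3,-1.5,0],[-3.1,-3.2,-1.5,0],[-4,-4.2,-1.5,0]], "jaw": 1}}

```text
clock: 0.52
tcp_pos: [0.2944, 0.4196, 0.2496]
orientation: [0.582, 3.087, 0.001]
force: [1.3, -0.1, 0.4]
grip_width: 0.0854
grip_force: 0.0
```

Request:
{"api": "move_arm", "payload": {"deltas": [[-0.9,-1,0,1.4],[-1.8,-2,0,2.8],[-2.7,-3,0,4.2],[-3.6,-4,0,5.6],[-4.5,-5,0,7]]}}

```text
clock: 0.93
tcp_pos: [0.3646, 0.2299, 0.2492]
orientation: [-1.492, -2.764, 0.0]
force: [0.3, 0.4, 0.7]
grip_width: 0.0856
grip_force: 0.0
```

```bash
python3 -c "
from h import *
plan([.515,-.1425,.16],0)"
```

```text
tcp [0.3646 0.2299 0.2492] yaw 33.27 q [ 0.412 -0.096 -0.343  1.324 -0.     1.402] zaxis [-2.e-04 -2.e-04 -1.e+00]
delta [-13.127  -2.618   2.974] roll 6.654 F [0.32 0.36 0.65] grip 0.0 0.0855775157708983 0.9333
```

Request:
{"api": "move_arm", "payload": {"deltas": [[-1.3,-0.3,0,1.3],[-2.6,-0.6,0,2.6],[-3.9,-0.9,0,3.9],[-5.2,-1.1,0,5.2],[-6.5,-1.3,0,6.6]]}}

```text
clock: 1.35
tcp_pos: [0.4401, 0.0458, 0.2493]
orientation: [-2.217, -2.226, -0.0]
force: [2.1, 0.7, -0.2]
grip_width: 0.0855
grip_force: 0.0
```

```bash
python3 -c "
from h import *
plan([.515,-.1425,.16],0)"
```

```text
tcp [0.4401 0.0458 0.2493] yaw 0.23 q [-0.043 -0.074 -0.323  1.322  0.     1.524] zaxis [-2.e-04  2.e-04 -1.e+00]
delta [-6.287  2.473  2.975] roll 0.047 F [ 2.13  0.68 -0.25] grip 0.0 0.08554696140621135 1.35
```

Request:
{"api": "move_arm", "payload": {"deltas": [[-1.3,0.5,0.3,0],[-2.6,1,0.8,0],[-3.9,1.5,1.3,0],[-5.1,2,1.8,0],[-6,2.4,2,0]]}}

```text
clock: 1.77
tcp_pos: [0.5131, -0.1334, 0.1874]
orientation: [-2.21, -2.23, 0.002]
force: [0.2, 0.3, -0.2]
grip_width: 0.0854
grip_force: 0.0
```

Request:
{"api": "move_arm", "payload": {"deltas": [[0,0,0,0],[0,0,0,0],[0,0,0,0]]}}

```text
clock: 2.02
tcp_pos: [0.5134, -0.1311, 0.189]
orientation: [-2.209, -2.231, 0.001]
force: [-0.4, 0.5, -1.4]
grip_width: 0.0852
grip_force: 0.0
```

Run:
```python
from h import *
im=snap('wrist','w0')
plan([.515,-.1425,.02],0)
```

```text
tcp [ 0.5135 -0.1307  0.1895] yaw 0.61 q [-0.372  0.118 -0.254  1.2    0.     1.189] zaxis [-8.e-04  6.e-04 -1.e+00]
delta [-0.397  0.051  5.649] roll 0.122 F [-0.22  0.18  0.12] grip 0.0 0.08570894585604125 2.0667
```

View pics/w0.png

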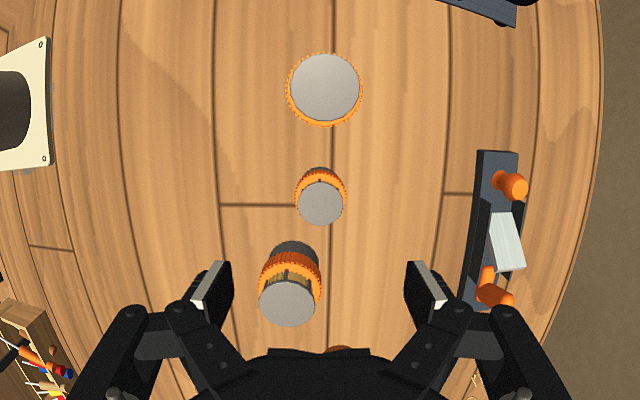

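Run:
```python
from h import *
W=np.load('pics/w0.npz')
for u,v,z in((320.5,203,.072),(320.5,183,.05),(287,303,.1),(325,88,.08)):print(atz(W,u,v,z,True))
print(-W['R'].T@W['t'],W['R'][2])
```

```text
[ 0.51549061 -0.14027614  0.072     ]
[ 0.51545092 -0.12553293  0.05      ]
[ 0.48242721 -0.23809581  0.1       ]
[ 0.51836837 -0.03150584  0.08      ]
[ 0.51310783 -0.0527498   0.35942594] [ 0.00125434 -0.30160658 -0.95343164]
```

Request:
{"api": "move_arm", "payload": {"deltas": [[-0.36,0.05,1,0],[-0.36,0.05,2.2,0],[-0.36,0.05,3.4,0],[-0.36,0.05,4.4,0],[-0.36,0.05,5,0]]}}

```text
clock: 2.48
tcp_pos: [0.5131, -0.1397, 0.0369]
orientation: [-2.205, -2.232, 0.002]
force: [-0.4, -0.7, -0.1]
grip_width: 0.0853
grip_force: 0.0
```

Request:
{"api": "move_arm", "payload": {"deltas": [[0,0,0.3,0],[0,0,0.7,0],[0,0,0.7,0],[0,0,0.7,0]], "jaw": 0.5}}

```text
clock: 2.82
tcp_pos: [0.5158, -0.1415, 0.0193]
orientation: [2.208, 2.234, 0.0]
force: [0.4, 0.5, 0.4]
grip_width: 0.0646
grip_force: 0.0
```

```bash
python3 -c "
from h import *
plan([.515,-.1415,.018],0)"
```

```text
tcp [ 0.5158 -0.1415  0.0193] yaw 0.66 q [-0.389  0.288 -0.441  0.841  0.     1.171] zaxis [ 4.e-04 -1.e-04 -1.e+00]
delta [ 0.002 -0.028  0.042] roll 0.131 F [0.41 0.47 0.39] grip 0.0 0.06462085890301922 2.8167
```

Request:
{"api": "move_arm", "payload": {"deltas": [[0,0,0,0],[0,0,0,0],[0,0,0,0]], "jaw": 0.28}}

```text
clock: 3.07
tcp_pos: [0.5168, -0.1426, 0.0199]
orientation: [2.208, 2.231, 0.002]
force: [0.3, 0.8, -0.8]
grip_width: 0.0545
grip_force: 0.0
```

Request:
{"api": "move_arm", "payload": {"deltas": [[0,0,0,0],[0,0,0,0],[0,0,0,0]], "jaw": 0.25}}

```text
clock: 3.32
tcp_pos: [0.5164, -0.1426, 0.0194]
orientation: [2.209, 2.232, 0.001]
force: [0.1, 0.5, 5.2]
grip_width: 0.0531
grip_force: 2.4
```

Request:
{"api": "move_arm", "payload": {"deltas": [[0,0,0,0],[0,0,0,0],[0,0,0,0]], "jaw": 0.23}}

```text
clock: 3.57
tcp_pos: [0.5161, -0.1426, 0.0195]
orientation: [2.21, 2.232, 0.0]
force: [-1.1, 1.0, 6.8]
grip_width: 0.0526
grip_force: 3.4
```

Request:
{"api": "move_arm", "payload": {"deltas": [[0,0,0,0],[0,0,0,0],[0,0,0,1.2],[0,0,0,2.4],[0,0,0,3.6]], "jaw": 0.6}}

```text
clock: 3.98
tcp_pos: [0.5151, -0.1421, 0.018]
orientation: [-2.536, -1.852, 0.001]
force: [-0.1, -0.5, 0.5]
grip_width: 0.0685
grip_force: 0.0
```

Request:
{"api": "move_arm", "payload": {"deltas": [[0,0,0,1.3],[0,0,0,2.6],[0,0,0,3.9],[0,0,0,5.2],[0,0,0,6.5]]}}

```text
clock: 4.4
tcp_pos: [0.5151, -0.1421, 0.018]
orientation: [-2.954, -1.068, 0.001]
force: [-0.0, 0.3, 0.3]
grip_width: 0.0683
grip_force: 0.0
```

Request:
{"api": "move_arm", "payload": {"deltas": [[0,0,0,1.3],[0,0,0,1.9],[0,0,0,1.9],[0,0,0,1.9]]}}

```text
clock: 4.73
tcp_pos: [0.5152, -0.1421, 0.0181]
orientation: [-3.029, -0.831, 0.001]
force: [0.1, 0.1, -0.1]
grip_width: 0.0683
grip_force: 0.0
```

Request:
{"api": "move_arm", "payload": {"deltas": [[0,0,0,0],[0,0,0,0],[0,0,0,0],[0,0,0,0]], "jaw": 0.27}}

```text
clock: 5.07
tcp_pos: [0.5156, -0.1423, 0.0185]
orientation: [-3.03, -0.829, 0.0]
force: [0.8, 0.2, 0.9]
grip_width: 0.054
grip_force: 0.0
```

Request:
{"api": "move_arm", "payload": {"deltas": [[0,0,0,0],[0,0,0,0],[0,0,0,0]], "jaw": 0.2}}

```text
clock: 5.32
tcp_pos: [0.5157, -0.1423, 0.0187]
orientation: [3.03, 0.829, 0.0]
force: [-0.5, 0.8, 2.3]
grip_width: 0.0514
grip_force: 10.2
```

Request:
{"api": "move_arm", "payload": {"deltas": [[0,0,0,0],[0,0,0,0],[0,0,0,0]], "jaw": 0.17}}

```text
clock: 5.57
tcp_pos: [0.5157, -0.1423, 0.0189]
orientation: [3.03, 0.829, 0.0]
force: [-1.6, 1.3, 6.6]
grip_width: 0.0502
grip_force: 21.4
```

Request:
{"api": "move_arm", "payload": {"deltas": [[0,0,0,0],[0,0,0,0],[0,0,0,0]], "jaw": 0.15}}

```text
clock: 5.82
tcp_pos: [0.5168, -0.1431, 0.0202]
orientation: [3.028, 0.828, 0.002]
force: [-2.6, -0.8, 11.5]
grip_width: 0.0489
grip_force: 5.5
```

Run:
```python
from h import *
snap('scene','s1');snap('wrist','w1');plan([.515,-.1415,.018],-60)
a=cv2.imread('pics/s1.png')[190:290,200:330];b=cv2.imread('pics/w1.png')[150:350,190:450]
cv2.imwrite('pics/z1.png',np.hstack([cv2.resize(a,None,fx=3.07,fy=4,interpolation=2)[:400,:400],cv2.resize(b,(400,400),interpolation=2)]))
```

```text
tcp [ 0.5168 -0.1431  0.0202] yaw -59.41 q [-3.900e-01  2.880e-01 -4.390e-01  8.410e-01 -1.000e-03  2.218e+00] zaxis [ 0.0019 -0.0016 -1.    ]
delta [-0.024 -0.076  0.072] roll 0.117 F [-2.55 -0.67 10.9 ] grip 5.47976846806705 0.048897637751832534 5.9167
```

View pics/z1.png

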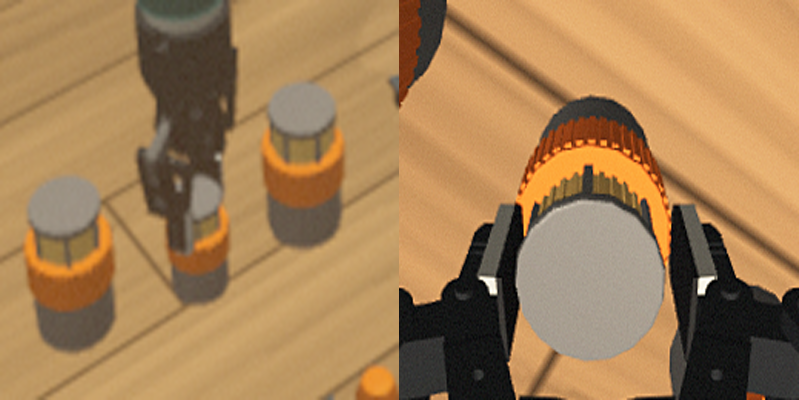

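Run:
```python
from h import *
S=np.load('pics/s1.npz');W=np.load('pics/w1.npz')
def fp(c,X):
    p=c['R']@X+c['t'];th=np.arctan2(np.hypot(*p[:2]),p[2]);k=th/np.hypot(*p[:2]);return c['fx']*p[0]*k+c['cx'],c['fy']*p[1]*k+c['cy']
u=np.array([.5,-.866,0]);ux=np.array([.866,.5,0])
for z in(.02,.03,.04,.05,.06):
    X=np.array([.5168,-.1431,z])+.0265*u
    p=proj(S,X);print(z,'scene crop',(p[0]-200)*3.07,(p[1]-190)*4, end=' ')
    for s in(1,-1):
      for e in (.011,-.011):
        q=fp(W,np.array([.5168,-.1431,z])+s*.0255*u+e*ux);print('w',np.round(((q[0]-190)*400/260+400,(q[1]-150)*2),0),end=' ')
    print()
print(atz(W,190+(590-400)*.65,150+278/2,.072,True))
```

```text
0.02 scene crop 182.87081114435446 280.17627672275194 w [666. 155.] w [663. 221.] w [534. 154.] w [536. 220.] 
0.03 scene crop 182.00930678036232 268.45482322072144 w [670. 168.] w [666. 236.] w [531. 167.] w [534. 235.] 
0.04 scene crop 181.14021765352788 256.6301729750678 w [674. 183.] w [669. 253.] w [527. 181.] w [530. 252.] 
0.05 scene crop 180.2634431555547 244.70095712973716 w [678. 198.] w [673. 272.] w [523. 197.] w [527. 271.] 
0.06 scene crop 179.3788808908828 232.66578251151884 w [683. 216.] w [678. 293.] w [519. 215.] w [523. 292.] 
[ 0.51644103 -0.13951634  0.072     ]
```

Run:
```python
from h import *
W=np.load('pics/w0.npz')
def fp(c,X):
    p=c['R']@X+c['t'];th=np.arctan2(np.hypot(*p[:2]),p[2]);k=th/np.hypot(*p[:2]);return c['fx']*p[0]*k+c['cx'],c['fy']*p[1]*k+c['cy']
for d in(0,.01,.02,.03,.04):
    print(d,[np.round(fp(W,np.array([.5135,-.1307,.1895+d])+[s*.0427,e,0])) for s in(1,-1) for e in(.011,-.011)])
a=cv2.imread('pics/w0.png')[220:360,150:490]
b=cv2.imread('pics/s1.png')[205:275,225:295]
cv2.imwrite('pics/z2.png',np.vstack([cv2.resize(a,(800,330)),np.hstack([cv2.resize(b,(270,270),interpolation=2),cv2.resize(cv2.imread('pics/w1.png')[180:310,230:410],(374,270)),np.zeros((270,156,3),np.uint8)])]))
```

```text
0 [array([390., 228.]), array([386., 260.]), array([247., 227.]), array([250., 259.])]
0.01 [array([393., 234.]), array([390., 268.]), array([244., 233.]), array([247., 267.])]
0.02 [array([397., 241.]), array([393., 277.]), array([239., 240.]), array([243., 275.])]
0.03 [array([402., 249.]), array([397., 286.]), array([235., 248.]), array([239., 284.])]
0.04 [array([407., 258.]), array([401., 296.]), array([230., 257.]), array([235., 295.])]
```

View pics/z2.png

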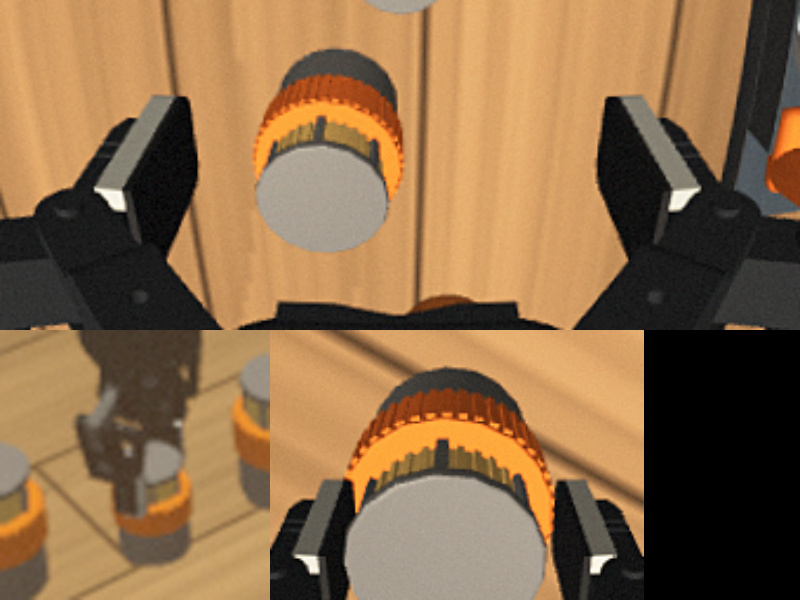

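The pads' tips sit at about z≈0.047, so they only catch the collar's top rim and slip. I'll open, go lower while watching the force, and grip again.

Request:
{"api": "move_arm", "payload": {"deltas": [[0,0,0,0],[0,0,0,0],[0,0,0,0],[0,0,0.1,0],[0,0,0.2,0]], "jaw": 0.6}}

```text
clock: 6.33
tcp_pos: [0.5155, -0.1422, 0.012]
orientation: [-3.03, -0.829, 0.0]
force: [0.2, -0.6, 0.3]
grip_width: 0.0683
grip_force: 0.0
```

Request:
{"api": "move_arm", "payload": {"deltas": [[0,0,0.05,0],[0,0,0.1,0],[0,0,0.15,0],[0,0,0.15,0]]}}

```text
clock: 6.67
tcp_pos: [0.5153, -0.1421, 0.0075]
orientation: [-3.03, -0.828, 0.001]
force: [0.0, -0.1, -0.1]
grip_width: 0.0683
grip_force: 0.0
```

Run:
```python
from h import *
snap('scene','s2');snap('wrist','w2');plan([.5155,-.142,.008],-60)
a=cv2.imread('pics/s2.png')[200:280,220:310];b=cv2.imread('pics/w2.png')[170:330,210:430]
cv2.imwrite('pics/z3.png',np.hstack([cv2.resize(a,(360,320),interpolation=2),cv2.resize(b,(440,320),interpolation=2)]))
```

```text
tcp [ 0.5156 -0.1423  0.0079] yaw -59.42 q [-0.39   0.303 -0.45   0.818 -0.     2.218] zaxis [-2.e-04  0.e+00 -1.e+00]
delta [ 0.002 -0.009 -0.003] roll 0.117 F [ 0.   -0.71  1.02] grip 0.0 0.06805580125895547 6.7667
```

View pics/z3.png

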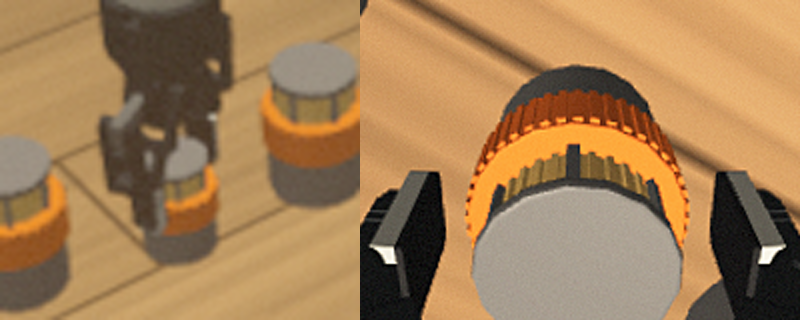

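Now the pad tips reach about the collar's lower edge (scene crop 150,232), so the pads cover the collar. Closing gently.

Request:
{"api": "move_arm", "payload": {"deltas": [[0,0,0,0],[0,0,0,0],[0,0,0,0],[0,0,0,0]], "jaw": 0.25}}

```text
clock: 7.1
tcp_pos: [0.5157, -0.1422, 0.0081]
orientation: [-3.03, -0.829, -0.0]
force: [-0.5, 0.6, 0.1]
grip_width: 0.0535
grip_force: 0.2
```

Request:
{"api": "move_arm", "payload": {"deltas": [[0,0,0,0],[0,0,0,0],[0,0,0,0]], "jaw": 0.22}}

```text
clock: 7.35
tcp_pos: [0.5157, -0.1422, 0.0082]
orientation: [-3.03, -0.828, -0.0]
force: [-1.5, 0.5, 2.6]
grip_width: 0.0524
grip_force: 12.7
```

Request:
{"api": "move_arm", "payload": {"deltas": [[0,0,0,0],[0,0,0,0],[0,0,0,0]], "jaw": 0.2}}

```text
clock: 7.6
tcp_pos: [0.5157, -0.1422, 0.0084]
orientation: [-3.03, -0.829, -0.0]
force: [-0.9, 1.5, 5.2]
grip_width: 0.0523
grip_force: 27.4
```

Request:
{"api": "move_arm", "payload": {"deltas": [[0,0,-0.1,0],[0,0,-0.4,0],[0,0,-1,0],[0,0,-1.8,0],[0,0,-2.6,0]], "jaw": 0.205}}

```text
clock: 8.02
tcp_pos: [0.5148, -0.1421, 0.0864]
orientation: [-3.03, -0.828, 0.003]
force: [0.7, -0.7, -1.4]
grip_width: 0.0517
grip_force: 26.8
```

Request:
{"api": "move_arm", "payload": {"deltas": [[0,0,-0.9,0],[0,0,-1.9,0],[0,0,-2.9,0],[0,0,-3.8,0],[0,0,-4.3,0]]}}

```text
clock: 8.43
tcp_pos: [0.5173, -0.1431, 0.2192]
orientation: [3.027, 0.827, 0.007]
force: [0.2, -0.4, -1.1]
grip_width: 0.052
grip_force: 26.8
```

Run:
```python
from h import *
snap('scene','s3');snap('wrist','w3');plan([.519,.1715,.21],-60)
a=cv2.imread('pics/s3.png')[110:270,200:360];b=cv2.imread('pics/w3.png')[170:330,210:430]
cv2.imwrite('pics/z4.png',np.hstack([cv2.resize(a,(360,360),interpolation=2),cv2.resize(b,(440,360),interpolation=2)]))
```

```text
tcp [ 0.5182 -0.1435  0.219 ] yaw -59.43 q [-0.39   0.108 -0.201  1.254 -0.     2.218] zaxis [ 0.0072 -0.0032 -1.    ]
delta [ 5.363 -9.027  0.268] roll 0.115 F [-0.14 -0.13 -1.96] grip 26.846553683280945 0.05177307300252574 8.5333
```

View pics/z4.png

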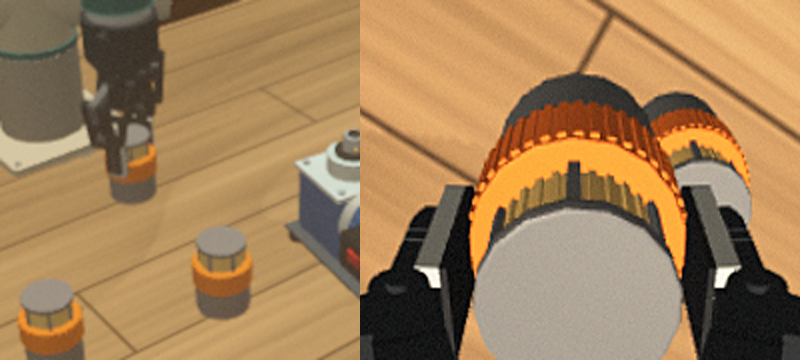

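Request:
{"api": "move_arm", "payload": {"deltas": [[0.3,-0.5,-0.1,0],[0.9,-1.5,-0.2,0],[1.5,-2.5,-0.2,0],[2.1,-3.5,-0.2,0],[2.7,-4.5,-0.2,0]], "jaw": 0.21}}

```text
clock: 8.95
tcp_pos: [0.5153, 0.0165, 0.2191]
orientation: [-3.03, -0.827, 0.004]
force: [0.7, 0.3, -2.2]
grip_width: 0.0517
grip_force: 26.8
```

Request:
{"api": "move_arm", "payload": {"deltas": [[0.6,-1,0,0],[1.2,-2,0,0],[1.8,-3,0,0],[2.3,-3.9,0,0],[2.5,-4.3,0,0]]}}

```text
clock: 9.37
tcp_pos: [0.5141, 0.1674, 0.219]
orientation: [-3.028, -0.833, 0.004]
force: [-0.7, -0.2, -0.8]
grip_width: 0.0515
grip_force: 26.8
```

Request:
{"api": "move_arm", "payload": {"deltas": [[0,0,0,0],[0,0,0,0],[0,0,0,0],[0,0,0,0]]}}

```text
clock: 9.7
tcp_pos: [0.5155, 0.163, 0.2205]
orientation: [3.031, 0.826, -0.002]
force: [-0.3, 0.1, -1.9]
grip_width: 0.0516
grip_force: 26.8
```

Run:
```python
from h import *
W=np.load('pics/w3.npz');p=atz(W,318.5,304.7,.283,True);print('cap at w3',p,'tcp .5182 -.1435')
snap('scene','s4');snap('top','t4');snap('wrist','w4');plan([.519,.1715,.2],-60)
a=cv2.imread('pics/s4.png')[110:210,310:410];b=cv2.imread('pics/t4.png')[160:260,220:320];c=cv2.imread('pics/w4.png')[120:340,210:430]
cv2.imwrite('pics/z5.png',np.hstack([cv2.resize(a,(400,400),interpolation=2),cv2.resize(c,(400,400),interpolation=2)]))
```

```text
cap at w3 [ 0.51752396 -0.14277186  0.283     ] tcp .5182 -.1435
tcp [0.5158 0.1632 0.221 ] yaw -59.52 q [ 0.187  0.119 -0.184  1.267 -0.     2.797] zaxis [-0.e+00 -2.e-04 -1.e+00]
delta [ 0.232 -0.184  0.7  ] roll 0.095 F [-0.05  0.36 -1.77] grip 26.81088477373123 0.05154035583064995 9.85
```

View pics/z5.png

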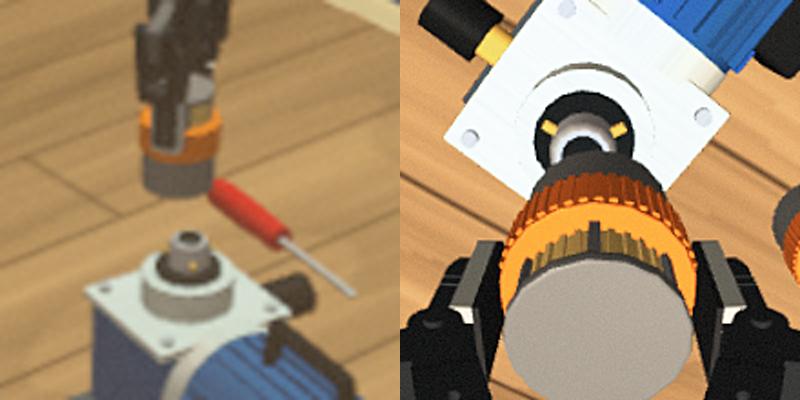

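Run:
```python
from h import *
W=np.load('pics/w4.npz')
P=[atz(W,210+(X-400)*.55,120+Y*.55,.1525,True) for X,Y in((549,128),(619,129))];print(P,np.linalg.norm(P[0]-P[1]))
m=(P[0]+P[1])/2;ax=np.array([np.cos(np.radians(30.5)),np.sin(np.radians(30.5)),0]);r=np.linalg.norm(P[0]-P[1])/2/np.sin(np.pi/3)
print('c',m-ax*r/2,'r',r)
for L,z in(((515,655),.14),((536,635),.146)):
    print('lat',atz(W,210+(np.mean(L)-400)*.55,120+125*.55,z,True))
print('cap',atz(W,210+(597-400)*.55,120+330*.55,.285,True))
S=np.load('pics/s4.npz')
# scene spigot tip / filter mouth
print('scene tip',atz(S,310+189/4,110+240/4,.166),'filter mouth',atz(S,310+178/4,110+185/4,.213))
```

```text
[array([0.51821243, 0.19008043, 0.1525    ]), array([0.53334153, 0.1633455 , 0.1525    ])] 0.030718829888524084
c [0.51813626 0.17221224 0.1525    ] r 0.017735524705329703
lat [0.52446226 0.17571946 0.14      ]
lat [0.52596835 0.17619035 0.146     ]
cap [0.51809201 0.16559834 0.285     ]
scene tip [0.52484077 0.16824535 0.166     ] filter mouth [0.52392531 0.15679695 0.213     ]
```

Run:
```python
from h import *
for f,tcp in(('w3',(.5182,-.1435,.219)),('w4',(.5158,.1632,.221)),('w2',(.5156,-.1423,.0079))):
    W=np.load(f'pics/{f}.npz');im=cv2.imread(f'pics/{f}.png');h=cv2.cvtColor(im,cv2.COLOR_BGR2HSV)
    m=((h[...,1]<35)&(h[...,2]>125)&(h[...,2]<185)).astype(np.uint8)
    m=cv2.morphologyEx(m,cv2.MORPH_OPEN,np.ones((7,7)));n,l,s,c=cv2.connectedComponentsWithStats(m);i=l[300,318];
    k=max(range(1,n),key=lambda j:s[j,4] if abs(c[j][0]-318)<30 and c[j][1]>240 else 0);print(f,s[k],c[k])
    cs=cv2.findContours((l==k).astype(np.uint8),0,1)[0][0][:,0,:]
    Q=np.array([atz(W,u,v,tcp[2]-.008+.072,True) for u,v in cs])
    (x,y),r=cv2.minEnclosingCircle(Q[:,:2].astype(np.float32));d=np.array([x,y])-tcp[:2];a=np.radians(30.5)
    print('c',x,y,'r',r,'off toolx',d@[np.cos(a),np.sin(a)],'perp',d@[-np.sin(a),np.cos(a)])
```

```text
Traceback (most recent call last):
ValueError: max() iterable argument is empty
```

```bash
cat > cap.py <<'E'
from h import *
def cap(f,tcp,drop=.064,a=30.5):
    W=np.load(f'pics/{f}.npz');im=cv2.medianBlur(cv2.imread(f'pics/{f}.png'),5)
    ref=im[300,318].astype(int);m=(np.abs(im.astype(int)-ref).max(2)<22).astype(np.uint8)
    m=cv2.morphologyEx(m,cv2.MORPH_OPEN,np.ones((9,9)));n,l,s,c=cv2.connectedComponentsWithStats(m);k=l[300,318];print(f,ref,s[k],c[k])
    cs=cv2.findContours((l==k).astype(np.uint8),0,1)[0][0][:,0,:]
    Q=np.array([atz(W,u,v,tcp[2]+drop,True) for u,v in cs])
    (x,y),r=cv2.minEnclosingCircle(Q[:,:2].astype(np.float32));d=np.array([x,y])-tcp[:2];a=np.radians(a)
    print('c',x,y,'r',r,'off toolx',d@[np.cos(a),np.sin(a)],'perp',d@[-np.sin(a),np.cos(a)])
if __name__=='__main__':
    for f,tcp in(('w3',(.5182,-.1435,.219)),('w4',(.5158,.1632,.221)),('w2',(.5156,-.1423,.0079))): cap(f,tcp)
E
python3 cap.py
```

```text
w3 [151 166 175] [ 267  263  103   83 6685] [318.1591623 304.0631264]
c 0.516125500202179 -0.14368858933448792 r 0.022564413025975227 off toolx -0.0018831658412305076 perp 0.0008903941614053436
w4 [153 167 178] [ 267  263  103   83 6677] [318.13718736 303.98067995]
c 0.5153319835662842 0.16384804248809814 r 0.022021109238266945 off toolx -7.435018331712261e-05 perp 0.0007959085995572844
w2 [147 161 171] [ 267  264  103   82 6722] [318.02157096 304.60993752]
c 0.5145323872566223 -0.1415134221315384 r 0.022142693400382996 off toolx -0.0005206678280530139 perp 0.0012195928524743394
```

```bash
python3 -c "
from h import *
plan([.5187,.1717,.178],-60)"
```

```text
tcp [0.5158 0.1632 0.221 ] yaw -59.52 q [ 0.187  0.119 -0.184  1.267 -0.     2.797] zaxis [-0.e+00 -2.e-04 -1.e+00]
delta [ 0.227 -0.195  1.433] roll 0.095 F [-0.05  0.36 -1.77] grip 26.81088477373123 0.05154035583064995 9.85
```

Request:
{"api": "move_arm", "payload": {"deltas": [[0.15,-0.1,0,0],[0.23,-0.2,0.3,0],[0.23,-0.2,0.7,0],[0.23,-0.2,1.1,0],[0.23,-0.2,1.25,0]]}}

```text
clock: 10.27
tcp_pos: [0.5165, 0.1727, 0.1802]
orientation: [-3.03, -0.829, 0.008]
force: [-0.3, 0.7, -2.0]
grip_width: 0.0519
grip_force: 26.8
```

Request:
{"api": "move_arm", "payload": {"deltas": [[0,0,0.05,0],[0,0,0.1,0],[0,0,0.1,0],[0,0,0.1,0],[0,0,0.1,0]]}}

```text
clock: 10.68
tcp_pos: [0.519, 0.1731, 0.1811]
orientation: [3.03, 0.828, 0.002]
force: [0.0, 0.4, -0.9]
grip_width: 0.0514
grip_force: 26.8
```

Run:
```python
from h import *
snap('wrist','w5');plan([.5187,.1717,.174],-60)
from cap import cap
s=robot.get_state();cap('w5',s['tcp_pos'])
```

```text
tcp [0.519  0.1731 0.1812] yaw -59.42 q [ 0.204  0.152 -0.232  1.186  0.     2.812] zaxis [ 1.2e-03  3.0e-04 -1.0e+00]
delta [-0.033  0.036  0.239] roll 0.116 F [ 0.24  0.68 -1.2 ] grip 26.811198592185974 0.05162686250673258 10.7333
w5 [154 169 179] [ 268  263  102   83 6678] [318.18433663 304.01752022]
c 0.518121600151062 0.173892080783844 r 0.02205680124461651 off toolx -0.00035659201017857676 perp 0.0010918422615766052
```

Request:
{"api": "move_arm", "payload": {"deltas": [[-0.03,0.04,0.1,0],[-0.03,0.04,0.2,0],[-0.03,0.04,0.3,0],[-0.03,0.04,0.35,0],[-0.03,0.04,0.35,0]]}}

```text
clock: 11.15
tcp_pos: [0.5178, 0.1714, 0.1693]
orientation: [-3.03, -0.828, 0.002]
force: [0.3, 0.3, -0.1]
grip_width: 0.052
grip_force: 26.8
```

```bash
python3 -c "
from h import *
plan([.5187,.1717,.163],-60)"
```

```text
tcp [0.5178 0.1714 0.1693] yaw -59.42 q [ 0.201  0.159 -0.25   1.163  0.     2.809] zaxis [-1.3e-03 -2.0e-04 -1.0e+00]
delta [0.03  0.007 0.209] roll 0.116 F [ 0.29  0.33 -0.12] grip 26.81040734052658 0.05199264591201254 11.15
```

Request:
{"api": "move_arm", "payload": {"deltas": [[0,0,0.05,0],[0,0,0.1,0],[0,0,0.15,0],[0,0,0.15,0]]}}

```text
clock: 11.48
tcp_pos: [0.5181, 0.1715, 0.1651]
orientation: [-3.03, -0.828, 0.001]
force: [0.2, -0.1, -0.8]
grip_width: 0.0517
grip_force: 26.8
```

Request:
{"api": "move_arm", "payload": {"deltas": [[0,0,0.05,0],[0,0,0.1,0],[0,0,0.1,0],[0,0,0.1,0]]}}

```text
clock: 11.82
tcp_pos: [0.5184, 0.1715, 0.1625]
orientation: [3.03, 0.829, -0.0]
force: [0.3, 0.0, -1.0]
grip_width: 0.0519
grip_force: 26.8
```

Request:
{"api": "move_arm", "payload": {"deltas": [[0,0,0.03,0],[0,0,0.06,0],[0,0,0.06,0],[0,0,0.06,0]]}}

```text
clock: 12.15
tcp_pos: [0.5186, 0.1717, 0.1608]
orientation: [-3.03, -0.828, -0.001]
force: [0.3, -0.0, -0.2]
grip_width: 0.0516
grip_force: 26.9
```

Request:
{"api": "move_arm", "payload": {"deltas": [[0,0,0.03,0],[0,0,0.06,0],[0,0,0.06,0],[0,0,0.06,0]]}}

```text
clock: 12.48
tcp_pos: [0.5184, 0.1716, 0.1589]
orientation: [-3.03, -0.828, -0.0]
force: [0.8, 1.1, -1.0]
grip_width: 0.0517
grip_force: 26.9
```

Request:
{"api": "move_arm", "payload": {"deltas": [[0,0,0.03,0],[0,0,0.06,0],[0,0,0.06,0],[0,0,0.06,0]]}}

```text
clock: 12.82
tcp_pos: [0.5184, 0.1716, 0.157]
orientation: [-3.03, -0.829, -0.0]
force: [0.4, 0.7, -0.8]
grip_width: 0.0519
grip_force: 26.9
```

Request:
{"api": "move_arm", "payload": {"deltas": [[0,0,0.03,0],[0,0,0.06,0],[0,0,0.06,0],[0,0,0.06,0]]}}

```text
clock: 13.15
tcp_pos: [0.5183, 0.1715, 0.1552]
orientation: [3.03, 0.829, -0.0]
force: [1.6, 0.8, 0.2]
grip_width: 0.052
grip_force: 26.9
```

Request:
{"api": "move_arm", "payload": {"deltas": [[0,0,0.03,0],[0,0,0.06,0],[0,0,0.06,0],[0,0,0.06,0]]}}

```text
clock: 13.48
tcp_pos: [0.519, 0.1718, 0.1541]
orientation: [-3.03, -0.829, -0.002]
force: [-0.0, 2.1, 3.4]
grip_width: 0.0513
grip_force: 27.2
```

Request:
{"api": "move_arm", "payload": {"deltas": [[0,0,0.03,0],[0,0,0.06,0],[0,0,0.06,0],[0,0,0.06,0]]}}

```text
clock: 13.82
tcp_pos: [0.519, 0.1718, 0.1523]
orientation: [-3.03, -0.829, -0.002]
force: [0.9, 1.6, 4.9]
grip_width: 0.0513
grip_force: 27.3
```

Run:
```python
from h import *
snap('wrist','w6');snap('scene','s6');plan([.5187,.1717,.148],-60)
from cap import cap
s=robot.get_state();print(s['wrist_torque']);cap('w6',s['tcp_pos'])
a=cv2.imread('pics/s6.png')[120:220,310:410];c=cv2.imread('pics/w6.png')[120:340,210:430]
cv2.imwrite('pics/z6.png',np.hstack([cv2.resize(a,(400,400),interpolation=2),cv2.resize(c,(400,400),interpolation=2)]))
```

```text
tcp [0.5189 0.1718 0.1522] yaw -59.41 q [ 0.201  0.171 -0.273  1.126  0.     2.809] zaxis [ 1.3e-03  6.0e-04 -1.0e+00]
delta [-0.009 -0.     0.142] roll 0.118 F [1.54 1.99 5.57] grip 27.340937554836273 0.05183572505187624 13.9167
[ 0.43772511 -0.14425627 -0.06930937]
w6 [141 156 165] [ 267  264  103   82 6677] [318.18196795 304.16085068]
c 0.5181770324707031 0.17246867716312408 r 0.022101862356066704 off toolx -0.00032492899135369796 perp 0.0009283665634374532
```

View pics/z6.png

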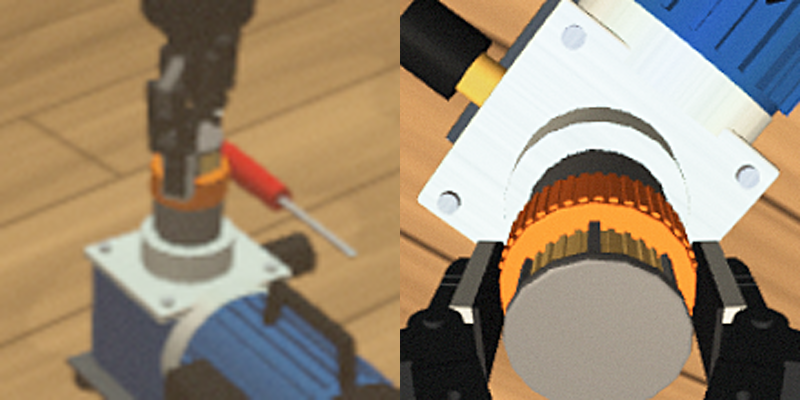

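Seal-like springiness, the filter low on the flange, and no slip in the grip (cap position in the wrist view unchanged): the keyways were already lined up. I'll press the rest of the way home.

Request:
{"api": "move_arm", "payload": {"deltas": [[0,0,0.04,0],[0,0,0.08,0],[0,0,0.1,0],[0,0,0.1,0],[0,0,0.1,0]]}}

```text
clock: 14.33
tcp_pos: [0.519, 0.1719, 0.1497]
orientation: [-3.03, -0.829, -0.003]
force: [-1.0, 1.1, 7.1]
grip_width: 0.0518
grip_force: 27.5
```

Request:
{"api": "move_arm", "payload": {"deltas": [[0,0,0.02,0],[0,0,0.04,0],[0,0,0.04,0],[0,0,0.04,0],[0,0,0.04,0]]}}

```text
clock: 14.75
tcp_pos: [0.519, 0.1719, 0.1487]
orientation: [-3.03, -0.829, -0.003]
force: [0.0, 1.7, 9.0]
grip_width: 0.0519
grip_force: 27.6
```

Request:
{"api": "move_arm", "payload": {"deltas": [[0,0,0.02,0],[0,0,0.05,0],[0,0,0.05,0],[0,0,0.05,0],[0,0,0.05,0]]}}

```text
clock: 15.17
tcp_pos: [0.5191, 0.1719, 0.1483]
orientation: [-3.03, -0.829, -0.004]
force: [-1.3, 1.5, 12.9]
grip_width: 0.052
grip_force: 27.9
```

Request:
{"api": "move_arm", "payload": {"deltas": [[0,0,0.02,0],[0,0,0.04,0],[0,0,0.04,0],[0,0,0.04,0],[0,0,0.04,0]]}}

```text
clock: 15.58
tcp_pos: [0.5192, 0.1719, 0.1483]
orientation: [-3.03, -0.829, -0.005]
force: [-4.7, 1.7, 19.7]
grip_width: 0.052
grip_force: 28.3
```

Request:
{"api": "move_arm", "payload": {"deltas": [[0,0,0,0],[0,0,0,0],[0,0,0,0],[0,0,0,0],[0,0,0,0]]}}

```text
clock: 16.0
tcp_pos: [0.5192, 0.1719, 0.1483]
orientation: [-3.03, -0.829, -0.005]
force: [-4.6, 0.1, 18.7]
grip_width: 0.0518
grip_force: 28.3
```

Run:
```python
from h import *
from cap import cap
snap('wrist','w7');snap('top','t7');s=robot.get_state();plan([.5187,.1717,.148],-60);cap('w7',s['tcp_pos'])
print(np.abs(cv2.imread('pics/t7.png')[120:160,340:440].astype(int)-cv2.imread('pics/top0.png')[120:160,340:440]).mean(),np.abs(cv2.imread('pics/t7.png')[220:300,180:210].astype(int)-cv2.imread('pics/top0.png')[220:300,180:210]).mean(),np.abs(cv2.imread('pics/t7.png')[185:215,445:490].astype(int)-cv2.imread('pics/top0.png')[185:215,445:490]).mean())
if 12<s['force'][2]<35 and abs(s['tcp_pos'][2]-.1483)<.0008: print(robot.hand_in())
```

```text
tcp [0.5192 0.1719 0.1483] yaw -59.41 q [ 0.201  0.174 -0.278  1.116  0.     2.809] zaxis [ 0.0028  0.001  -1.    ]
delta [-0.018 -0.001  0.009] roll 0.119 F [-4.23  0.86 18.59] grip 28.34470510482788 0.05208565471982579 16.1
w7 [142 156 167] [ 267  263  103   83 6706] [318.14270802 304.10125261]
c 0.5184271931648254 0.17257870733737946 r 0.022077051922678947 off toolx -0.00033158493281971075 perp 0.0009369241606142463
2.250583333333333 32.796527777777776 2.237283950617284
the job is handed in; nothing more can be done
None
```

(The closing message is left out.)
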